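Switch on the cooker and start two timers

TASK

The pan is ready to heat: press down the round key on the induction cooker (at the left of its controls; not the knob), then the key of the round kitchen timer, then the key of the oblong timer, each lightly. Press no other key, do not lift the timers or push them about (they stay where they stand), and leave everything else alone.

Things in the scene. Friction and masses are not known exactly. Their poses are not given: they have to be found in the camera images.
- cooker: portable induction cooker, fixed: black glass and steel slab, 360 x 280 mm, 60 mm high, origin under its centre. Controls in a row along its short edge nearest the robot, from the left as the robot sees it: the round key in a steel ring, 90 mm to its right the bar key, then a 42 mm metal knob, 24 mm high, with a ridge across it
- cooker_round_key_top (a point): centre of the top of the cooker's power key: a 28 mm round grey push key, its top 14 mm above the glass when up, i.e. 74 mm above the table. This point sinks with the key; its axes are the cooker's (z up)
- cooker_round_key (a joint): how far the cooker's round key is pressed in: 0 is up, 0.009 m is the stop. It needs about 3 N to move, has no spring and stays where it is left; 5 mm or more counts as on, and under 3 mm as off
- cooker_bar_key_top (a point): centre of the top of the cooker's bar-shaped key, 16 x 50 mm, 14 mm above the glass, between the round key and the knob; not to be pressed
- cooker_bar_key (a joint): how far the cooker's bar key is pressed in: 0 is up, 0.009 m is the stop. It needs about 3 N to move, has no spring and stays where it is left; 5 mm or more counts as on, and under 3 mm as off
- round_timer: round kitchen timer: loose white plastic round puck 84 mm across, 34 mm high, about 160 g, with a small display and a grey key in the middle of its top; origin at the centre of its underside, z up
- round_timer_key_top (a point): centre of the top of the round timer's key, a 28 mm round grey push key, its top 14 mm above the timer's top when up (48 mm above the table). This point sinks with the key
- round_timer_key (a joint): how far the round timer's key is pressed in: 0 is up, 0.009 m is the stop. It needs about 3 N to move, has no spring and stays where it is left; 5 mm or more counts as on, and under 3 mm as off
- oblong_timer: oblong kitchen timer: loose white plastic oblong block 54 x 106 mm (long along its own y), 34 mm high, about 160 g, with a small display and a grey key in the middle of its top; origin at the centre of its underside, z up
- oblong_timer_key_top (a point): centre of the top of the oblong timer's key, a 28 mm round grey push key, its top 14 mm above the timer's top when up (48 mm above the table). This point sinks with the key
- oblong_timer_key (a joint): how far the oblong timer's key is pressed in: 0 is up, 0.009 m is the stop. It needs about 3 N to move, has no spring and stays where it is left; 5 mm or more counts as on, and under 3 mm as off
- square_timer: square kitchen timer: loose white plastic square block 74 x 74 mm, 34 mm high, about 160 g, with a small display and a grey key in the middle of its top; origin at the centre of its underside, z up; not to be started
- square_timer_key_top (a point): centre of the top of the square timer's key, a 28 mm round grey push key, its top 14 mm above the timer's top when up (48 mm above the table). This point sinks with the key
- square_timer_key (a joint): how far the square timer's key is pressed in: 0 is up, 0.009 m is the stop. It needs about 3 N to move, has no spring and stays where it is left; 5 mm or more counts as on, and under 3 mm as off
- pan: shallow clay-coloured frying pan, 196 mm over the rim, 45 mm high, grey handle, standing on the cooker's plate at the far side; origin under its centre; a bystander, loose
- beaker: clear glass beaker, 64 mm wide, 85 mm high; origin under its centre; a bystander, loose
- steel_cup: steel cup, 60 mm wide, 55 mm high; origin under its centre; a bystander, loose
- ramekin: white ceramic ramekin, 60 mm wide, 40 mm high; origin under its centre; a bystander, loose
- spice_jar: closed jar, 48 mm wide, 85 mm high; origin under its centre; a bystander, loose
- soap_bottle: closed yellow bottle, 64 mm wide, 170 mm high; origin under its centre; a bystander, loose
- spatula: spatula lying flat at the right, pointing away from the robot; origin under the middle of its length; a bystander, loose
Things that resemble listed ones, but are neither listed nor needed, are in the scene too. What is shaped like the round_timer but green or pink is not meant.

How it is judged:
By the outcome, as a careful person would: the job done as asked, in the order asked, and still so for the second after the job is handed in, with the robot touching nothing.
It also fails if it takes over 54 s, if anything falls off the work surface, if the arm or the gripper's body presses on something with over 40 N, if the wrist force passes 120 N, or if a joint passes its speed limit or range.

ROBOT

A 6-joint arm with a two-finger parallel gripper is mounted at the origin on the work surface. World frame = base frame: x ahead of the robot, y to its left, z up, the work surface at z = 0. Lengths are in m, angles in degrees, forces in N, time in s.
With the tool pointing down it reaches from about 0.325 to 0.85 m from the base axis. Payload 15.5 kg.
Tool frame: the origin (TCP) lies at the very end of the fingers, on their centre line; the grasp point (between the pads) lies arm.grip_depth behind it (arm.grip_depth is the distance from the TCP to the grasp point, in m); z points along the fingers, y is the direction in which the jaws open and shut (so a half turn about z gives the same grasp; the last joint's range is limited). The gripper opens to 91 mm and grips with 3 to 60 N. Pads are 32 mm wide; open, the fingers measure 118 mm over their backs; the gripper's body (76 mm by 178 mm) begins 60 mm behind the grasp point.
Start: joints at [66.205, 28.281, 77.091, -0, 74.628, -5.472], TCP at [0.196, 0.593, 0.214] pointing down, gripper open.
Joint ranges: [-166.48, 166.48], [-47.26, 123.95], [12.59, 153.08], [-70.14, 250.14], [6.76, 159.57], [-176.63, 176.63]. Speed limits (degrees/s): [108.29, 108.29, 147.25, 172.46, 172.46, 172.46].

INTERFACE

Orientations are given as a 3x3 rotation matrix whose columns are the frame's x, y, z axes.
In Python, from rig import arm gives the robot as it stands. Calls block until the motion is done:
- arm.move_to(position, orientation): joint-space move of the TCP to a pose.
- arm.move_l(position, orientation=None, feed=0.15): straight line of the TCP; orientation=None keeps the orientation; feed is the mean speed in m/s.
- arm.move_joints(angles): joint-space move.
- arm.grip(opening): finger opening in m; the grip force is fixed at half the most; returns when the fingers have stopped.
- arm.sleep(seconds).
- arm.solve_ik(position, orientation): joint angles nearest the present ones, or None.
- arm.snapshot(name): name is "scene" or "top" or "wrist"; returns the picture (384x512x3 uint8, red, green, blue); there is no depth.
- arm.get_calibration(name): a dict with "intrinsics" (3x3 intrinsics, pixels), "cam_to_world" (4x4, takes a point from camera to world coordinates). Camera axes: x right, y down, z forward; pixel columns grow to the right and rows downward; lengths in m; the calibration is good to about 2 mm. The wrist camera is an equidistant fisheye: a pixel r from the principal point sees the ray r / f radians off the axis. A picture is of the moment at which its call begins: read the wrist's pose just before it. get_calibration takes no time and is no camera call; for the wrist camera it gives the pose at the moment of the call.
A pose or a line that the arm cannot do raises arm.Unreachable and nothing moves.
- arm.sign_off(): hands the job in, once; it reports no verdict.
Readings, each from a call of its own:
- arm.current_t(): time.
- arm.current_joint_positions(): joint angles.
- arm.current_dq(): joint speeds.
- arm.current_tau(): joint torques, N m.
- arm.current_ee_pos(): TCP position.
- arm.current_tool_rot(): TCP orientation.
- arm.current_force(): force on the tool from outside, world axes, zero at the start.
- arm.current_torque(): the same for the moment, N m.
- arm.current_width(): finger opening in m.
Only numpy, scipy, OpenCV 4.12 (cv2) and the standard library are available. Lean on these libraries where they do the work, as an engineer would, in place of code of your own. Each camera call takes 0.05 s, during which the arm holds its last target. There are 200 camera calls.

## Working session

There is one attempt and no reset: what is moved stays moved. The work goes in short steps, each a Python script; the robot and the scene stay as the last script left them, time stands still between calls to the robot, and variables do not carry over. Pictures are saved under pics/ and viewed, about 8 in all and at most 12, crops included, and the job is handed in when it is done.

```bash
mkdir -p pics; ls
python3 - <<'E'
from rig import arm
import cv2,numpy as np
for n in ("top","scene"):
    im=arm.snapshot(n); cv2.imwrite(f"pics/{n}1.png",cv2.resize(im[:,:,::-1],(800,600),interpolation=cv2.INTER_CUBIC))
    cv2.imwrite(f"pics/{n}1raw.png",im[:,:,::-1])
    c=arm.get_calibration(n);print(n,np.round(c["intrinsics"],1).tolist(),np.round(c["cam_to_world"],3).tolist())
print(arm.grip_depth,arm.current_t(),arm.current_width(),arm.current_force())
E
```

```text
pics
top [[370.7, 0.0, 253.2], [0.0, 370.7, 180.1], [0.0, 0.0, 1.0]] [[0.005, -0.994, 0.112, 0.426], [-1.0, -0.004, 0.012, -0.046], [-0.011, -0.112, -0.994, 1.208], [0.0, 0.0, 0.0, 1.0]]
scene [[448.4, 0.0, 260.0], [0.0, 448.4, 186.5], [0.0, 0.0, 1.0]] [[0.578, 0.453, -0.679, 1.442], [0.816, -0.332, 0.474, -0.658], [-0.01, -0.828, -0.561, 0.806], [0.0, 0.0, 0.0, 1.0]]
0.0188 0.1 0.09097082380427403 [ 0.08994573 -0.63410905  0.66046796]
```

View pics/top1.png

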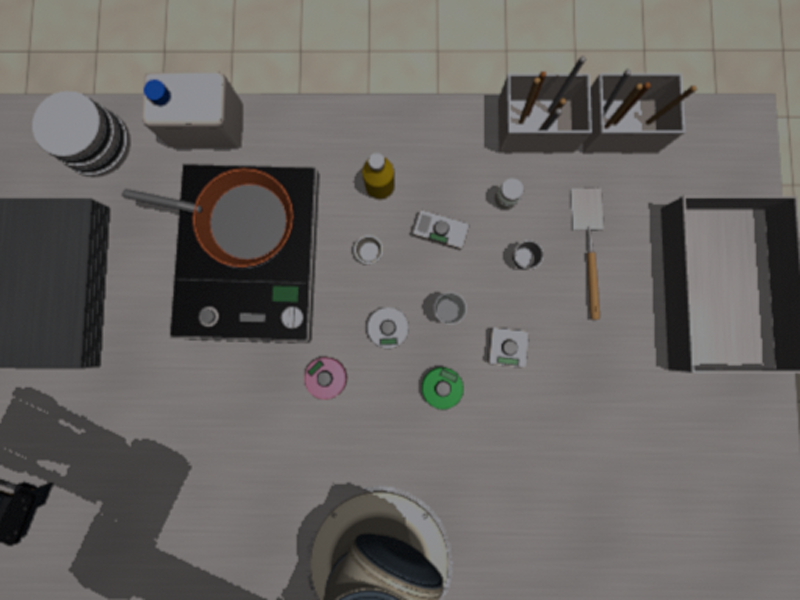

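View pics/scene1.png

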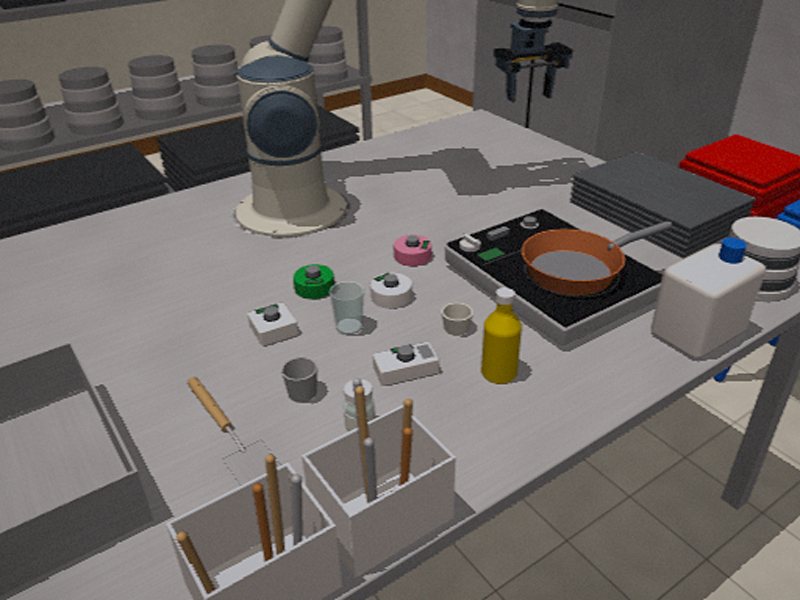

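The top view shows the cooker's round key at (208,316) and the bar key at (252,317). The white round timer's key is at (388,327), the oblong timer's at (441,228), and the square timer at (510,348). The scene view agrees: the beaker stands beside the round timer and the bottle beside the oblong one. I'll go above each target and take one wrist look.

```bash
cat > h.py <<'E'
from rig import arm
import cv2,numpy as np
H={'cook':.074,'round':.048,'obl':.048}
T={'cook':(208,316),'round':(388,327),'obl':(441,228)}
R=np.array([[0,1,0],[1,0,0],[0,0,-1.]])
def onplane(c,d,z):
    d=c["cam_to_world"][:3,:3]@d; o=c["cam_to_world"][:3,3]
    return o+d*(z-o[2])/d[2]
def pin(c,u,v,z): return onplane(c,np.linalg.inv(c["intrinsics"])@[u,v,1],z)
def fish(c,u,v,z):
    K=c["intrinsics"];x=(u-K[0,2])/K[0,0];y=(v-K[1,2])/K[1,1];r=np.hypot(x,y)+1e-9
    return onplane(c,np.array([np.sin(r)*x/r,np.sin(r)*y/r,np.cos(r)]),z)
def fishproj(c,p):
    M=np.linalg.inv(c["cam_to_world"]);q=M[:3,:3]@p+M[:3,3];t=np.arctan2(np.hypot(*q[:2]),q[2]);K=c["intrinsics"]
    return K[:2,2]+K[0,0]*t*q[:2]/np.hypot(*q[:2])
def est():
    c=arm.get_calibration("top");s=1.5625
    return {k:pin(c,(u+.5)/s-.5,(v+.5)/s-.5,H[k]) for k,(u,v) in T.items()}
E
python3 - <<'E'
from h import *
import pickle
E=est();print(E)
for sgn in (1,-1):
    Q=R@np.diag([sgn,sgn,1]); print(sgn,[np.round(q,0) if (q:=arm.solve_ik([*p[:2],.25],Q)) is not None else None for p in E.values()])
arm.grip(0.0); print(arm.current_width())
q=[arm.solve_ik([*E['cook'][:2],.25],R@np.diag([s,s,1])) for s in (1,-1)]
j=np.array(arm.current_joint_positions())
s=min((1,-1),key=lambda s:abs(q[(1-s)//2]-j).max() if q[(1-s)//2] is not None else 1e9)
Q=R@np.diag([s,s,1]);print("sign",s)
tiles=[];D={}
for k in ('obl','round','cook'):
    arm.move_to([*E[k][:2],.25],Q)
    c=arm.get_calibration("wrist");im=arm.snapshot("wrist")[:,:,::-1].copy()
    cv2.imwrite(f"pics/w_{k}.png",im);D[k]=c;print(k,fishproj(c,E[k]),arm.current_t(),arm.current_force())
    u,v=np.round(fishproj(c,E[k])).astype(int);D[k+'uv']=(u,v)
    P=cv2.copyMakeBorder(im,60,60,60,60,cv2.BORDER_CONSTANT)
    tiles.append(cv2.resize(P[v:v+120,u:u+120],(266,266),interpolation=cv2.INTER_CUBIC))
pickle.dump(D,open('D.pkl','wb'))
full=[cv2.resize(cv2.imread(f"pics/w_{k}.png"),(266,200)) for k in ('obl','round','cook')]
cv2.imwrite("pics/tiles.png",np.vstack([np.hstack(tiles),np.hstack(full)]))
E
```

```text
{'cook': array([0.4847278, 0.336457 , 0.074    ]), 'round': array([ 0.4657712 , -0.01679818,  0.048     ]), 'obl': array([ 0.66732064, -0.12334771,  0.048     ])}
1 [array([29., 24., 79., -0., 77., 29.]), array([-9., 13., 96., -0., 71., -9.]), array([-16.,  31.,  66.,  -0.,  83., -16.])]
-1 [array([  29.,   24.,   79.,   -0.,   77., -151.]), array([ -9.,  13.,  96.,  -0.,  71., 171.]), array([-16.,  31.,  66.,  -0.,  83., 164.])]
0.00010763852420729244
sign 1
obl [256.01434905 172.97879036] 4.525 [-0.3140984  -0.23255092 -0.01772598]
round [254.69643849 171.92346789] 5.4833 [-0.16368225 -0.03972396  0.49392773]
cook [255.74041164 176.00755237] 6.8667 [ 0.51325625 -0.9159993   0.18430789]
```

View pics/tiles.png

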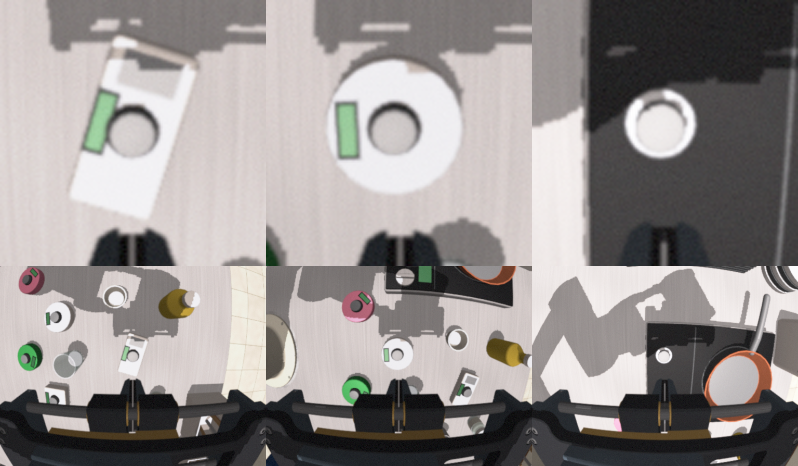

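In the tiles the key tops sit close to the prediction (133,133 in each tile): oblong (134,134), round timer (128,131), cooker key (129,127). I'll correct by these few millimetres, then press in order while watching the force.

Run:
```python
from h import *
import pickle
D=pickle.load(open('D.pkl','rb'));E=est();s=266/120
tile={'obl':(134,134),'round':(128,131),'cook':(129,127)}
Q=arm.current_tool_rot()
for k in ('cook','round','obl'):
    u,v=D[k+'uv'];p=fish(D[k],u+(tile[k][0]-133)/s,v+(tile[k][1]-133)/s,H[k])
    print(k,np.round(p,4),"top est diff mm",np.round((p-E[k])*1e3,1))
    arm.move_to([*p[:2],.25],R); arm.move_l([*p[:2],H[k]+.012],R,feed=.12); f0=np.array(arm.current_force())
    for d in (-.001,.001,.002,.0035,.005,.006,.007):
        arm.move_l([*p[:2],H[k]-d],R,feed=.02)
        f=np.array(arm.current_force())-f0; print("  d",d,"z",round(arm.current_ee_pos()[2],4),np.round(f,1))
        if f[2]>12: print("stop early");break
    arm.move_l([*p[:2],.25],R,feed=.15)
    im=arm.snapshot("wrist")[:,:,::-1];cv2.imwrite(f"pics/after_{k}.png",im)
    print("  t",arm.current_t())
t=[cv2.resize(cv2.imread(f"pics/after_{k}.png")[115:235,195:315],(266,266),interpolation=cv2.INTER_CUBIC) for k in ('obl','round','cook')]
cv2.imwrite("pics/tiles2.png",np.hstack(t))
im=arm.snapshot("scene")[:,:,::-1];cv2.imwrite("pics/scene2.png",cv2.resize(im[130:260,150:410],(800,400),interpolation=cv2.INTER_CUBIC))
```

```text
cook [0.4829 0.3398 0.074 ] top est diff mm [-1.9  3.3 -0. ]
  d -0.001 z 0.075 [ 0.2  0.4 -0.6]
  d 0.001 z 0.073 [-0.3  0.4 -0.5]
  d 0.002 z 0.0719 [-0.2 -0.4 -0.2]
  d 0.0035 z 0.0704 [-0.4  0.8 -0.1]
  d 0.005 z 0.0689 [ 0.6  0.7 -0.3]
  d 0.006 z 0.0679 [-0.2  1.3 -1.6]
  d 0.007 z 0.0669 [-0.4  0.4 -0.7]
  t 12.25
round [ 0.4633 -0.0157  0.048 ] top est diff mm [-2.5  1.1 -0. ]
  d -0.001 z 0.049 [ 1.6 -0.   0.4]
  d 0.001 z 0.047 [ 0.8  0.2 -0.4]
  d 0.002 z 0.046 [ 1.  -0.   0.4]
  d 0.0035 z 0.0444 [ 1.2 -0.5 -0. ]
  d 0.005 z 0.0429 [0.2 0.7 0.7]
  d 0.006 z 0.0419 [0.6 0.1 0.8]
  d 0.007 z 0.041 [ 0.7 -0.8  0.1]
  t 19.1083
obl [ 0.6679 -0.124   0.048 ] top est diff mm [ 0.6 -0.6 -0. ]
  d -0.001 z 0.049 [ 0.5 -0.4 -0.2]
  d 0.001 z 0.0469 [ 0.4 -0.4  1.1]
  d 0.002 z 0.0459 [ 0.2 -0.   0.2]
  d 0.0035 z 0.0444 [-0.4 -0.9 -0.7]
  d 0.005 z 0.0428 [0.9 0.2 1.1]
  d 0.006 z 0.0419 [ 0.7 -0.6 -0.2]
  d 0.007 z 0.0409 [ 1.4 -0.5  0.4]
  t 25.5583
```

View pics/tiles2.png

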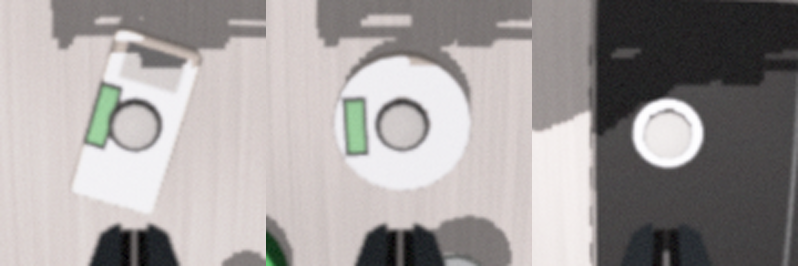

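View pics/scene2.png

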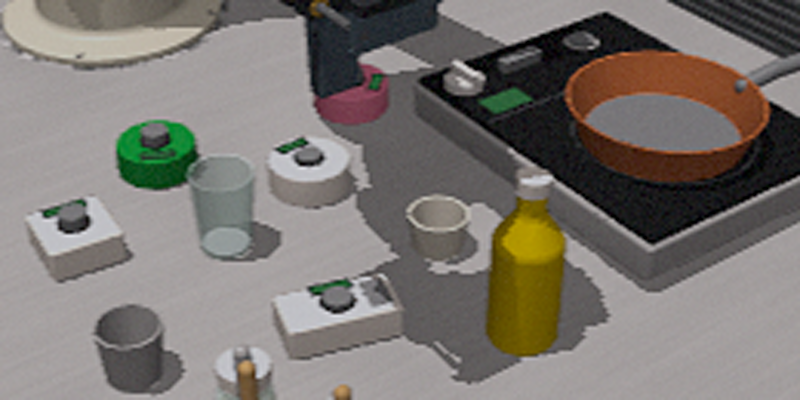

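The wrist tiles show all three keys sunk: the dark side crescents have shrunk. In the scene view the pressed keys at (309,155), (338,298) and (580,42) stand lower than the unpressed square and green ones, and nothing has moved visibly. I'll hand in.

Run:
```python
from h import *
a=cv2.imread("pics/scene1raw.png").astype(int);b=arm.snapshot("scene")[:,:,::-1].astype(int)
for n,(u,v) in {'round':(250,183),'obl':(260,232),'square':(175,207)}.items():
    m=lambda im:[round(float(np.mean(x)),1) for x in np.nonzero(im[v-18:v+18,u-26:u+26].min(2)>150)]
    print(n,m(a),m(b))
print(np.round(arm.current_force(),1),np.round(arm.current_ee_pos(),3))
arm.sign_off();print(arm.current_t())
```

```text
round [15.9, 26.9] [15.4, 19.8]
obl [15.1, 22.1] [17.7, 20.2]
square [17.2, 25.0] [17.0, 25.0]
[-0.2 -0.4  0.4] [ 0.668 -0.124  0.249]
the job is handed in; nothing more can be done
the job is handed in; nothing more can be done
```

I pressed the cooker's round key, then the round timer's key, then the oblong timer's key, and handed the job in. Each was pressed with closed fingers to 7 mm commanded depth, where 5 mm counts as on and 9 mm is the stop. The presses were done at about 25.6 s of the 54 s allowed, and the arm was 0.25 m up and touching nothing at hand-in.

**What the checks showed:**
- **Keys:** The close-up wrist pictures show all three keys sunk. The scene view shows the square and green timers' keys still up, and the cooker's bar key looked untouched.
- **Surroundings:** Nothing appeared moved or knocked over.

**What disagreed or stayed unconfirmed:**
- **Force:** The readings, taken at rest after each step, stayed within about 2 N of zero. They therefore did not show the roughly 3 N each key needs, and the evidence for the presses is the commanded depth and the pictures.
- **Timer positions:** A last brightness-centroid check agreed for the square timer. It shifted by up to 7 px for the round timer and 3 px for the oblong one. I put this down to the arm's new shadow, since both looked in place in the wrist pictures and side forces stayed below about 2 N, but I did not measure their positions another way.

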